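Touch-test the tallest mill body and log it

TASK

The lacquer on the tallest of the three white mill bodies on the check stand is due for its touch test: with the gripper's fingertips touch the flat top of that mill lightly for a moment, then press the round button directly in front of it (in the same lane, on the robot's side) right down to log the test, and withdraw. Do not lift, shift or tip any mill, and leave the other mills, the other buttons and everything else alone.

Things in the scene. Friction and masses are not known exactly. Their poses are not given: they have to be found in the camera images.
- stand: fixed black check stand, 260 (x) x 330 (y) x 20 mm high. Origin: centre of underside; at yaw 0 own +x points away from the robot, +y to its left. Three lanes at own y = +100 (left), 0 (mid), -100 (right) mm: each a round seat at x = +60 mm, top 36 mm above the table, carrying one white mill (which one varies), and in front of it, at x = -85 mm, a button.
- tall_mill: the tallest white mill on the stand: loose turned baluster, 185 mm tall, foot 56 mm across, about 0.24 kg. Origin: centre of underside, z up. It stands on a sprung seat: starts to sink at about 1 N of pressing on its top, bottoms 8 mm down at about 7 N, springs back. Touch with under 15 N, on the top only; do not lift, shift or tip.
- tall_mill_top (a point): centre of the tallest mill's flat round top, 44 mm across (bore closed flush with a wooden plug), 221 mm above the table
- short_mill: white baluster mill body of the same shape and width, 140 mm tall, loose on another seat of the stand; origin: centre of its underside. Leave alone.
- waisted_mill: white waisted mill body (smooth hourglass), 150 mm tall, 56 mm across at foot, 52 at the top, loose on another seat; origin: centre of its underside. Leave alone.
- button_left (a joint): travel of the round log button of the left (own +y) lane: 0 = up, 0.006 m = fully down, positive downwards; sprung, fully down at about 5 N, comes back up when let go; counts as pressed beyond 0.004
- button_left_top (a point): centre of the top face of the grey log button (34 mm across) of the left (own +y) lane, 42 mm above the table when up
- button_mid (a joint): travel of the round log button of the middle lane: 0 = up, 0.006 m = fully down, positive downwards; sprung, fully down at about 5 N, comes back up when let go; counts as pressed beyond 0.004
- button_mid_top (a point): centre of the top face of the grey log button (34 mm across) of the middle lane, 42 mm above the table when up
- button_right (a joint): travel of the round log button of the right (own -y) lane: 0 = up, 0.006 m = fully down, positive downwards; sprung, fully down at about 5 N, comes back up when let go; counts as pressed beyond 0.004
- button_right_top (a point): centre of the top face of the grey log button (34 mm across) of the right (own -y) lane, 42 mm above the table when up
- plug_a: loose wooden bore plug, 30 mm across and 26 mm tall, standing on the stand between seats and buttons, between the left and mid lanes; origin at its underside. Leave alone.
- plug_b: the same kind of plug, between the mid and right lanes; origin at its underside. Leave alone.
- red_mill: red baluster mill body, 150 mm tall, standing on the table left of the stand; origin at its underside. Leave alone.
- dark_mill: black waisted mill body, 130 mm tall, standing on the table right of the stand; origin at its underside. Leave alone.
- lacquer_tin: lacquer tin, 74 mm across, 100 mm tall, on the table right of the stand; origin at its underside. Leave alone.
- brush: brush lying on the table left of the stand; origin at its underside. Leave alone.
There are look-alikes about, which are no part of the job. Leave any yellow look-alike of the tall_mill alone.

How it is judged:
On the way, in this order (a step that is already met when the one before it is completed fails the run):
1. the fingertips touch the top of the tallest mill (more than 0.5 N for 0.1 s) (contact force between the fingers and tall_mill above 0.5 N and horizontal distance between the grasp point and tall_mill_top below 0.045 m and z of the grasp point in the frame of tall_mill above 0.18 m), for 0.1 s.
2. off the mill, the button in front of it is pressed by the fingers (more than 4 mm down) (contact force between the fingers and tall_mill below 0.1 N and ((y of tall_mill in the frame of stand between 0.05 and 0.15 m and (value of joint button_left above 0.004 m and contact force between the fingers and anything else above 0.5 N)) or (y of tall_mill in the frame of stand between -0.05 and 0.05 m and (value of joint button_mid above 0.004 m and contact force between the fingers and anything else above 0.5 N)) or (y of tall_mill in the frame of stand between -0.15 and -0.05 m and (value of joint button_right above 0.004 m and contact force between the fingers and anything else above 0.5 N)))), for 0.05 s.
At the end, for the whole second after the job is handed in: After touch, then press: all buttons are up (within 1 mm); the tall mill is upright (3 degrees), at rest, within 10 mm of its start; the other mills on the stand upright and within 8 mm, everything else within 15 mm of where it was (value of joint each of button_left, button_mid, button_right below 0.001 m and distance of tall_mill from where it was at the start of the episode below 0.01 m and angle between each of tall_mill, short_mill, waisted_mill's own z axis and vertical below 0.05 rad and linear speed of tall_mill below 0.02 m/s and distance of each of short_mill, waisted_mill from where it was at the start of the episode below 0.008 m and distance of each of plug_a, plug_b, red_mill, dark_mill, lacquer_tin, brush from where it was at the start of the episode below 0.015 m).
It fails at once if the tall mill is touched with more than 15 N (contact force between any of the fingers, the arm and tall_mill above 15 N).
It fails at once if the tall mill is lifted off its seat, shifted more than 15 mm or tipped (z of tall_mill in the frame of stand above 0.044 m or distance of tall_mill from where it was at the start of the episode above 0.015 m or angle between tall_mill's own z axis and vertical above 0.15 rad).
It fails at once if another mill on the stand is touched, or moved more than 8 mm (contact force between any of the fingers, the arm and short_mill above 0.5 N or contact force between any of the fingers, the arm and waisted_mill above 0.5 N or distance of any of short_mill, waisted_mill from where it was at the start of the episode above 0.008 m).
It fails at once if a button of another mill's lane is pressed (more than 2 mm down) ((not (y of tall_mill in the frame of stand between 0.05 and 0.15 m) and value of joint button_left above 0.002 m) or (not (y of tall_mill in the frame of stand between -0.05 and 0.05 m) and value of joint button_mid above 0.002 m) or (not (y of tall_mill in the frame of stand between -0.15 and -0.05 m) and value of joint button_right above 0.002 m)).
It fails at once if a plug, another mill, the tin or the brush is moved more than 15 mm (distance of any of plug_a, plug_b, red_mill, dark_mill, lacquer_tin, brush from where it was at the start of the episode above 0.015 m).
It also fails if it takes over 42 s, if anything falls off the work surface, if the arm or the gripper's body presses on something with over 40 N, if the wrist force passes 120 N, or if a joint passes its speed limit or range.

ROBOT

A 6-joint arm with a two-finger parallel gripper is mounted at the origin on the work surface. World frame = base frame: x ahead of the robot, y to its left, z up, the work surface at z = 0. Lengths are in m, angles in rad, forces in N, time in s.
With the tool pointing down it reaches from about 0.375 to 0.975 m from the base axis. Payload 3.8 kg.
Tool frame: the origin (TCP) lies midway between the tips of the shut fingers; the grasp point (between the pads) lies 19 mm behind it; z points along the fingers, y is the line along which they close (so a half turn about z gives the same grasp; the last joint's range is limited). The gripper opens to 85 mm and grips with 20 to 120 N. Pads are 22 mm wide; open, the fingers measure 114 mm over their backs; the gripper's body (76 mm by 85 mm) begins 54 mm behind the grasp point. The pads swing forward as they close: fully open they stand 13 mm farther back than shut.
Start: joints at [-1.324, 0.264, 1.604, -0, 1.274, -0.037], TCP at [0.189, -0.648, 0.231] pointing down, gripper open.
Joint ranges: [-2.63, 2.63], [-0.94, 2.18], [0.31, 2.57], [-1.31, 4.45], [0, 2.66], [-2.55, 2.55]. Speed limits (rad/s): [2.57, 2.57, 3.14, 3.14, 3.14, 3.14].

INTERFACE

Orientations are given as a rotation vector (axis times angle).
In Python, from workcell import bot, cams gives the robot as it stands.
- The arm moves only by the tool play_rows, never from a script. Its argument "rows" is a list of rows, each a list of 2 entries, a list of its own where there are three numbers: the shift along the tool's x, y, z scaled (see below), then the turn, a rotation vector about the tool's x, y, z scaled (see below). A call has 1 to 20 rows; each row is the pose to reach, as a shift and turn from the pose commanded when the call began, along the tool's axes at that moment; what a row does not reach only later rows make up. The controller multiplies each number of a shift by 250 mm and each number of a turn by 45 degrees. A row lasts 1/12 s, in which the tool goes at most 41.7 mm and 7.16 degrees, less where a joint would pass 70% of its speed; a pose out of reach is approached as far as the arm can. A call with a number of a shift or a turn outside -1 to 1 is refused whole. A call with a gripper value outside its range is refused whole. "claw" is the opening, from -1 (shut) to 1 (fully open), set as the call begins (left out, the last holds). The fingers move at their own pace and stop on an object; "newtons" is the grip in N (left out, the last holds). Time passes only in rows, so rows that repeat a pose let the fingers close. It gives the time, the measured TCP pose, the force, the opening and the grip force at its end, in the units of the state.
- bot.read_state(): the state, without advancing time (a new reading comes with each control period).
- cams.read_camera(name): name is "scene" or "top" or "wrist"; returns a dict with "image" (384x512x3 uint8, red, green, blue), "K" (3x3 intrinsics, pixels), "T" (4x4, takes a point from camera to world coordinates); the wrist camera has in their place "mount" (4x4, takes a point from camera to tool coordinates, whose origin is the TCP and whose axes are the flange's). Camera axes: x right, y down, z forward; pixel columns grow to the right and rows downward; lengths in m; the calibration is good to about 2 mm. A picture is of the moment at which its call begins: read the wrist's pose just before it. There is no depth.
- bot.finish_job(): hands the job in; it is judged then, once.
The state is a dict: "time": time; "q": joint angles; "joint_vel": joint speeds; "joint_torque": joint torques, N m; "tool_pos": TCP position; "tcp_rot": TCP orientation; "wrist_force": force on the tool from outside, world axes, zero at the start; "torque": the same for the moment, N m; "width": opening from 0.0 (shut) to 1.0 (fully open); "grip_force": force on a finger pad.
Only numpy, scipy, OpenCV 4.12 (cv2) and the standard library are available. Lean on these libraries where they do the work, as an engineer would, in place of code of your own. Each camera call takes 0.05 s, during which the arm holds its last target. There are 200 camera calls.

## Working session

There is one attempt and no reset: what is moved stays moved. The work goes in short steps, Python scripts to look and compute and a tool call to move; the robot and the scene stay as the last step left them, time stands still between calls to the robot, and variables do not carry over. Pictures are saved under pics/ and viewed, at most 10 in all, crops included, and the job is handed in when it is done.

Besides the shell and the picture viewer there is one more tool, called by a JSON object that holds its "method" and its "body", one argument or row to a line. play_rows: Moves the arm, as the interface text tells. Its arguments: {"type":"object","properties":{"rows":{"type":"array","items":{"type":"array"}},"claw":{"type":"number"},"newtons":{"type":"number"}},"required":["rows"]}

```bash
mkdir -p pics; python3 - <<'E'
from workcell import bot,cams
import cv2,numpy as np
s=bot.read_state();print(s)
for n in("scene","top"):
    r=cams.read_camera(n);cv2.imwrite(f"pics/{n}0.png",r["image"][:,:,::-1]);np.savez(f"{n}0.npz",**r);print(r["K"],r["T"])
E
```

```text
{'time': 0.0, 'q': array([-1.32388696e+00,  2.64772530e-01,  1.60538485e+00, -3.09918487e-05,
        1.27367454e+00, -3.68705777e-02]), 'joint_vel': array([-0.00104835, -0.00105547,  0.00074834, -0.00026194, -0.00057332,
       -0.00152115]), 'joint_torque': array([ 8.76603717e-04, -5.15106869e+01, -3.67311358e+01,  7.77693822e-05,
        1.31412360e-02, -8.20197670e-06]), 'tool_pos': array([ 0.18882005, -0.64729367,  0.22994309]), 'tcp_rot': array([-3.10781768e+00, -4.43965941e-01,  4.14702584e-04]), 'wrist_force': array([-0.00716099, -0.46001536,  0.47375174]), 'torque': array([ 0.04302892, -0.00335217, -0.00641497]), 'grip_force': 0.0, 'width': 1.0014904645678846}
[[353.26664829   0.         261.70076242]
 [  0.         353.26664829 184.38452768]
 [  0.           0.           1.        ]] [[-0.04775076  0.52481474 -0.84987608  1.51888077]
 [ 0.99884191  0.03010667 -0.03752904  0.05207128]
 [ 0.00589115 -0.85068389 -0.52564458  0.75219309]
 [ 0.          0.          0.          1.        ]]
[[349.57709788   0.         254.36320071]
 [  0.         349.57709788 191.09190121]
 [  0.           0.           1.        ]] [[ 0.13758195 -0.96583418  0.21962593  0.33717076]
 [-0.99048016 -0.13516315  0.02607617 -0.01339738]
 [ 0.00450008 -0.22112273 -0.97523561  1.07603473]
 [ 0.          0.          0.          1.        ]]
```

View pics/scene0.png

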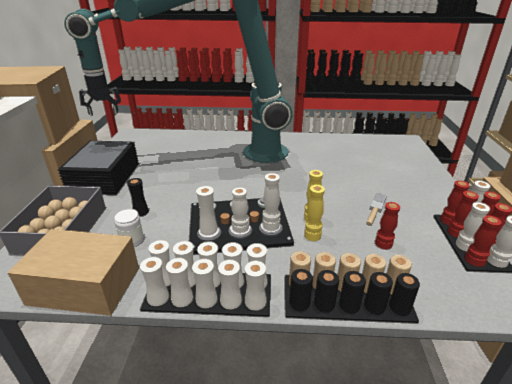

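View pics/top0.png

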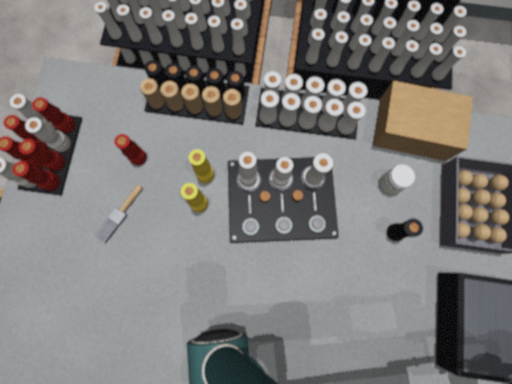

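The scene view is from the far side. The white mills on the stand have their tops at scene (205,190) waisted, (239,192) short and (272,178) tall baluster. The yellow ones at (315,178/190) are look-alikes. In the top view the same three are at (322,163), (284,165) and (248,160), so the tall one should be in the left lane, with its button near (250,226). I'll measure and crop to confirm.

```bash
cat >h.py <<'E'
import numpy as np,cv2
def ray(c,uv):
    d=c["T"][:3,:3]@np.linalg.inv(c["K"])@np.array([*uv,1.]);return c["T"][:3,3],d/np.linalg.norm(d)
def plane(c,uv,z):
    o,d=ray(c,uv);return o+d*(z-o[2])/d[2]
def tri(a,ua,b,ub):
    o1,d1=ray(a,ua);o2,d2=ray(b,ub)
    t=np.linalg.lstsq(np.c_[d1,-d2],o2-o1,rcond=None)[0]
    p,q=o1+t[0]*d1,o2+t[1]*d2;return (p+q)/2,np.linalg.norm(p-q)
E
python3 - <<'E'
from h import *
S=dict(np.load("scene0.npz"));T=dict(np.load("top0.npz"))
def wood(c,x0,x1,y0,y1):
    h=cv2.cvtColor(c["image"],cv2.COLOR_RGB2HSV)
    m=cv2.inRange(h,(5,80,60),(18,255,255));k=np.zeros_like(m);k[y0:y1,x0:x1]=m[y0:y1,x0:x1]
    n,_,st,ce=cv2.connectedComponentsWithStats(k)
    return [ce[i] for i in range(1,n) if st[i,4]>8]
ws=wood(S,190,290,170,235);wt=wood(T,230,340,145,210)
print(np.round(ws,1).tolist(),np.round(wt,1).tolist())
for a in ws:
    for b in wt:
        p,e=tri(S,a,T,b)
        if e<.008: print(np.round(a),np.round(b),p.round(4),round(e,4))
g=cv2.cvtColor(T["image"],cv2.COLOR_RGB2GRAY)
r=g[212:238,232:335];n,_,st,ce=cv2.connectedComponentsWithStats((r>95).astype('u1')*255)
for i in range(1,n):
    if 60<st[i,4]<500: uv=ce[i]+[232,212];print("button",uv.round(1),st[i],plane(T,uv,.042).round(4))
a=cv2.resize(S["image"][160:250,180:330],None,fx=4,fy=4,interpolation=2);b=cv2.resize(T["image"][145:245,180:345],None,fx=3.6,fy=2.4,interpolation=2)
cv2.imwrite("pics/crop.png",np.vstack([a,b[:, :600] if b.shape[1]>=600 else np.pad(b,((0,0),(0,600-b.shape[1]),(0,0)))])[:,:,::-1])
E
```

```text
[[271.9, 176.1], [204.4, 189.9], [239.1, 190.6], [253.9, 216.0], [224.6, 218.0]] [[247.0, 159.5], [323.0, 162.1], [284.2, 164.4], [264.7, 196.0], [297.2, 195.1]]
[272. 176.] [247. 160.] [0.6096 0.0409 0.2199] 0.0025
[204. 190.] [323. 162.] [ 0.6417 -0.1587  0.1844] 0.0025
[239. 191.] [284. 164.] [ 0.6241 -0.0573  0.1744] 0.0029
[254. 216.] [265. 196.] [ 0.561  -0.0172  0.0333] 0.003
[225. 218.] [297. 195.] [ 0.5776 -0.1149  0.0334] 0.0035
button [316.7 223.2] [ 76   2  18  19 265] [ 0.4986 -0.1829  0.042 ]
button [250.2 226.1] [  9   5  19  19 278] [0.463  0.0119 0.042 ]
button [283.5 224.7] [ 43   4  18  19 267] [ 0.4806 -0.0855  0.042 ]
```

View pics/crop.png

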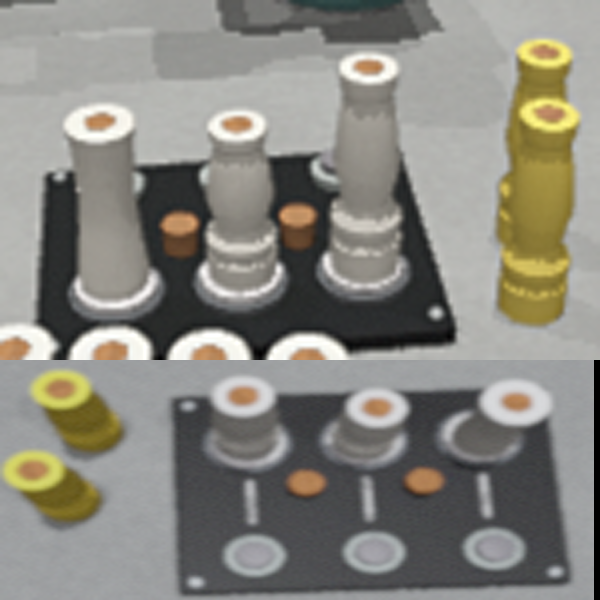

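The crop confirms it: the tall baluster (top z ≈ 0.220) is in the left lane next to plug_a, and the other two tops are at z 0.18 and 0.17. Target top is (0.610, 0.041) and its button is (0.463, 0.012).

```bash
cat >go.py <<'E'
import sys,numpy as np
from scipy.spatial.transform import Rotation as R
from workcell import bot
s=bot.read_state();p=np.array(eval(sys.argv[1]))
print(s["time"],s["tool_pos"].round(4),s["wrist_force"].round(2),s["width"])
print("shift units",(R.from_rotvec(s["tcp_rot"]).inv().apply(p-s["tool_pos"])/.25).round(4))
E
python3 go.py "[.6096,.0409,.30]"; python3 go.py "[.463,.0119,.30]"
```

```text
0.1 [ 0.1888 -0.6473  0.2301] [-0.71  0.16  0.31] 1.0008519421191222
shift units [ 2.3867 -2.1721 -0.2751]
0.1 [ 0.1888 -0.6473  0.2301] [-0.71  0.16  0.31] 1.0008519421191222
shift units [ 1.7912 -2.225  -0.275 ]
```

{"method": "play_rows", "body": {
  "rows": [
    [[0,0,-0.15],[0,0,0]],
    [[0,0,-0.28],[0,0,0]],
    [[0.1,-0.09,-0.28],[0,0,0]],
    [[0.2,-0.18,-0.28],[0,0,0]],
    [[0.3,-0.27,-0.28],[0,0,0]],
    [[0.4,-0.36,-0.28],[0,0,0]],
    [[0.5,-0.45,-0.28],[0,0,0]],
    [[0.6,-0.54,-0.28],[0,0,0]],
    [[0.7,-0.63,-0.28],[0,0,0]],
    [[0.8,-0.72,-0.28],[0,0,0]],
    [[0.9,-0.81,-0.28],[0,0,0]],
    [[0.95,-0.86,-0.28],[0,0,0]]
  ],
  "claw": -1
}}

```text
time: 1.1
tool_pos: [0.358, -0.3719, 0.3008]
tcp_rot: [-3.108, -0.447, -0.001]
wrist_force: [0.4, 0.2, -0.5]
width: 0.005
grip_force: 0.0
```

{"method": "play_rows", "body": {
  "rows": [
    [[0.1,-0.09,0],[0,0,0]],
    [[0.2,-0.18,0],[0,0,0]],
    [[0.3,-0.27,0],[0,0,0]],
    [[0.4,-0.36,0],[0,0,0]],
    [[0.5,-0.45,0],[0,0,0]],
    [[0.6,-0.54,0],[0,0,0]],
    [[0.7,-0.63,0],[0,0,0]],
    [[0.8,-0.72,0],[0,0,0]],
    [[0.9,-0.81,0],[0,0,0]],
    [[0.95,-0.86,0],[0,0,0]],
    [[0.95,-0.86,0],[0,0,0]]
  ]
}}

```text
time: 2.02
tool_pos: [0.5257, -0.0989, 0.3006]
tcp_rot: [-3.107, -0.45, 0.0]
wrist_force: [0.1, 1.0, 0.1]
width: -0.002
grip_force: 0.0
```

```bash
python3 go.py "[.6096,.0409,.24]"
```

```text
2.0167 [ 0.5257 -0.0989  0.3006] [0.08 1.01 0.05] -0.0016184318587286527
shift units [ 0.4805 -0.4406  0.2432]
```

{"method": "play_rows", "body": {
  "rows": [
    [[0.1,-0.09,0],[0,0,0]],
    [[0.2,-0.18,0],[0,0,0]],
    [[0.3,-0.27,0],[0,0,0]],
    [[0.4,-0.36,0],[0,0,0]],
    [[0.48,-0.44,0],[0,0,0]],
    [[0.48,-0.44,0],[0,0,0]],
    [[0.48,-0.44,0.06],[0,0,0]],
    [[0.48,-0.44,0.12],[0,0,0]],
    [[0.48,-0.44,0.18],[0,0,0]],
    [[0.48,-0.44,0.24],[0,0,0]],
    [[0.48,-0.44,0.24],[0,0,0]]
  ]
}}

```text
time: 2.93
tool_pos: [0.6061, 0.0357, 0.2369]
tcp_rot: [-3.11, -0.443, 0.012]
wrist_force: [-1.0, -0.0, -1.1]
width: -0.001
grip_force: 0.0
```

```bash
python3 - <<'E'
from workcell import bot,cams
from h import *
for n in("scene","top"):
    r=cams.read_camera(n);i=r["image"]
    c=i[130:230,200:330] if n=="scene" else i[120:220,190:320]
    cv2.imwrite(f"pics/{n}1.png",cv2.resize(c,None,fx=4,fy=4)[:,:,::-1])
a=cv2.imread("pics/scene1.png");cv2.imwrite("pics/both1.png",cv2.resize(np.hstack([a,cv2.imread("pics/top1.png")]),(800,308)))
s=bot.read_state();print(s["tool_pos"],s["wrist_force"])
E
```

```text
[0.60809555 0.03594725 0.24052757] [ 0.20047278 -0.73087065  0.18764963]
```

View pics/both1.png

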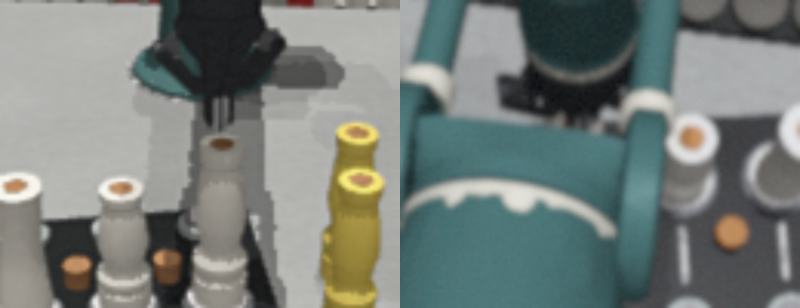

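The scene crop shows the shut fingertips just above the tall mill's top, centred on it. Next is a gentle descent with a small y correction.

{"method": "play_rows", "body": {
  "rows": [
    [[0.01,-0.02,0.01],[0,0,0]],
    [[0.01,-0.02,0.03],[0,0,0]],
    [[0.01,-0.02,0.045],[0,0,0]],
    [[0.01,-0.02,0.055],[0,0,0]],
    [[0.01,-0.02,0.06],[0,0,0]],
    [[0.01,-0.02,0.065],[0,0,0]],
    [[0.01,-0.02,0.07],[0,0,0]],
    [[0.01,-0.02,0.075],[0,0,0]],
    [[0.01,-0.02,0.08],[0,0,0]],
    [[0.01,-0.02,0.084],[0,0,0]],
    [[0.01,-0.02,0.088],[0,0,0]],
    [[0.01,-0.02,0.092],[0,0,0]],
    [[0.01,-0.02,0.092],[0,0,0]],
    [[0.01,-0.02,0.092],[0,0,0]],
    [[0.01,-0.02,0.092],[0,0,0]]
  ]
}}

```text
time: 4.28
tool_pos: [0.6102, 0.0425, 0.2187]
tcp_rot: [3.11, 0.444, 0.001]
wrist_force: [-0.2, 0.1, 2.9]
width: 0.001
grip_force: 1.3
```

{"method": "play_rows", "body": {
  "rows": [
    [[0,0,0.004],[0,0,0]],
    [[0,0,0.004],[0,0,0]],
    [[0,0,0.004],[0,0,0]],
    [[0,0,0.004],[0,0,0]]
  ]
}}

```text
time: 4.62
tool_pos: [0.6102, 0.0425, 0.2175]
tcp_rot: [3.11, 0.444, 0.001]
wrist_force: [-0.8, -0.2, 3.8]
width: -0.002
grip_force: 1.8
```

```bash
python3 go.py "[.463,.0119,.30]"
```

```text
4.6167 [0.6102 0.0425 0.2175] [-0.78 -0.17  3.82] -0.0023101326102285243
shift units [-0.5992 -0.0472 -0.3303]
```

Firm, gentle contact (3.8 N, TCP 2 mm off the measured centre). Next I lift straight up and move above the left button.

{"method": "play_rows", "body": {
  "rows": [
    [[0,0,-0.01],[0,0,0]],
    [[0,0,-0.02],[0,0,0]],
    [[0,0,-0.03],[0,0,0]],
    [[0,0,-0.06],[0,0,0]],
    [[0,0,-0.12],[0,0,0]],
    [[0,0,-0.2],[0,0,0]],
    [[-0.1,-0.01,-0.2],[0,0,0]],
    [[-0.2,-0.02,-0.2],[0,0,0]],
    [[-0.3,-0.03,-0.2],[0,0,0]],
    [[-0.4,-0.03,-0.2],[0,0,0]],
    [[-0.5,-0.04,-0.2],[0,0,0]],
    [[-0.6,-0.045,-0.2],[0,0,0]],
    [[-0.6,-0.045,-0.1],[0,0,0]],
    [[-0.6,-0.045,0],[0,0,0]],
    [[-0.6,-0.045,0.1],[0,0,0]],
    [[-0.6,-0.045,0.2],[0,0,0]],
    [[-0.6,-0.045,0.3],[0,0,0]],
    [[-0.6,-0.045,0.4],[0,0,0]],
    [[-0.6,-0.045,0.5],[0,0,0]],
    [[-0.6,-0.045,0.5],[0,0,0]]
  ]
}}

```text
time: 6.28
tool_pos: [0.4583, 0.0114, 0.0876]
tcp_rot: [-3.108, -0.444, 0.015]
wrist_force: [-1.2, 0.3, -1.0]
width: 0.001
grip_force: 0.0
```

```bash
python3 go.py "[.463,.0119,.042]"; python3 - <<'E'
from workcell import cams
from h import *
S=dict(np.load("scene0.npz"));r=cams.read_camera("scene");w=cams.read_camera("wrist")["image"]
i=r["image"][120:250,180:330]
cv2.imwrite("pics/b2.png",np.hstack([cv2.resize(i,(400,347)),cv2.resize(w,(400,347))])[:,:,::-1])
E
```

```text
6.2833 [0.4583 0.0114 0.0876] [-1.22  0.3  -1.01] 0.0012408069722382638
shift units [0.0204 0.0039 0.1822]
```

View pics/b2.png

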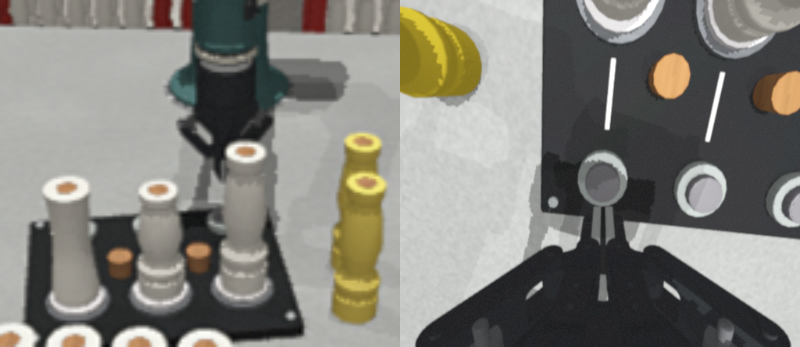

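The tall mill stands undisturbed, and the wrist view shows the fingers over the left-lane button. Next I press it.

```bash
python3 go.py "[.463,.0119,.037]"
```

```text
6.3833 [0.462  0.0113 0.0919] [ 0.2  -0.32  0.69] 0.0035187947909069784
shift units [ 0.0052 -0.0008  0.2197]
```

{"method": "play_rows", "body": {
  "rows": [
    [[0.01,0,0.04],[0,0,0]],
    [[0.01,0,0.1],[0,0,0]],
    [[0.01,0,0.15],[0,0,0]],
    [[0.01,0,0.18],[0,0,0]],
    [[0.01,0,0.19],[0,0,0]],
    [[0.01,0,0.2],[0,0,0]],
    [[0.01,0,0.21],[0,0,0]],
    [[0.01,0,0.215],[0,0,0]],
    [[0.01,0,0.22],[0,0,0]],
    [[0.01,0,0.22],[0,0,0]],
    [[0.01,0,0.22],[0,0,0]]
  ]
}}

```text
time: 7.3
tool_pos: [0.4663, 0.012, 0.0381]
tcp_rot: [3.11, 0.444, 0.003]
wrist_force: [0.2, 0.5, 3.8]
width: 0.003
grip_force: 1.8
```

{"method": "play_rows", "body": {
  "rows": [
    [[0,0,0.004],[0,0,0]],
    [[0,0,0.008],[0,0,0]],
    [[0,0,0.012],[0,0,0]],
    [[0,0,0.012],[0,0,0]],
    [[0,0,0.012],[0,0,0]]
  ]
}}

```text
time: 7.72
tool_pos: [0.4663, 0.012, 0.0358]
tcp_rot: [3.11, 0.444, 0.002]
wrist_force: [-3.1, -0.1, 13.6]
width: -0.004
grip_force: 7.0
```

Button bottomed (13.6 N, 0.0358). Now withdraw straight up and back.

{"method": "play_rows", "body": {
  "rows": [
    [[0,0,-0.02],[0,0,0]],
    [[0,0,-0.06],[0,0,0]],
    [[0,0,-0.15],[0,0,0]],
    [[0,0,-0.25],[0,0,0]],
    [[0,0,-0.35],[0,0,0]],
    [[0,0,-0.45],[0,0,0]],
    [[0,0,-0.6],[0,0,0]],
    [[0,0,-0.75],[0,0,0]],
    [[0,0,-0.9],[0,0,0]],
    [[0,0,-1],[0,0,0]],
    [[0,0,-1],[0,0,0]],
    [[0,0,-1],[0,0,0]]
  ]
}}

```text
time: 8.72
tool_pos: [0.4658, 0.0119, 0.2861]
tcp_rot: [3.109, 0.444, 0.005]
wrist_force: [-0.5, -0.3, 0.6]
width: 0.001
grip_force: 0.0
```

```bash
python3 - <<'E'
from workcell import bot,cams
from h import *
a=cams.read_camera("scene")["image"];b=cams.read_camera("wrist")["image"]
cv2.imwrite("pics/end.png",np.hstack([cv2.resize(a[120:250,180:330],(400,347)),cv2.resize(b,(400,347))])[:,:,::-1])
S=np.load("scene0.npz")["image"]
for i in(S,a):
    m=cv2.inRange(cv2.cvtColor(i,cv2.COLOR_RGB2HSV),(5,80,60),(18,255,255));k=np.zeros_like(m);k[170:235,190:290]=m[170:235,190:290]
    n,_,st,ce=cv2.connectedComponentsWithStats(k);print([ce[j].round(1).tolist() for j in range(1,n) if st[j,4]>8])
print(bot.read_state()["tool_pos"])
E
```

```text
[[271.9, 176.1], [204.4, 189.9], [239.1, 190.6], [253.9, 216.0], [224.6, 218.0]]
[[271.9, 176.1], [204.4, 189.9], [239.1, 190.6], [254.0, 215.8], [224.6, 218.0]]
[0.46405197 0.01202436 0.28274609]
```

View pics/end.png

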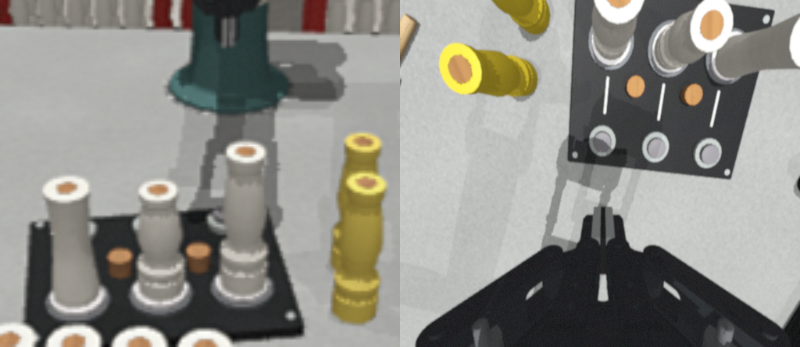

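The mills and plugs sit at the same pixels as at the start, and the buttons look up. Handing in.

```bash
python3 -c "from workcell import bot;print(bot.finish_job())"
```

```text
the job is handed in; nothing more can be done
None
```

I touched the top of the tallest mill (left lane) at about 4 N, pressed the button in front of it right down, withdrew and handed the job in; the final images show the mills and plugs where they started, but no verdict came back.

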